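# Set the soil sampling kit in its holders

### The arm

A 6-joint arm with a two-finger parallel gripper is mounted at the origin on a cart in front of the work surface, level with it; the furniture and walls round the work are solid. World frame = base frame: x ahead of the robot, y to its left, z up, the work surface at z = 0. Lengths are in mm, angles in rad, forces in N, time in s.
With the tool pointing down it reaches from about 275 to 750 mm from the base axis. Payload 10.2 kg.
Tool frame: the origin (TCP) lies between the finger pads; the fingertips stand 8 mm ahead of it and the grasp point (between the pads) lies 11 mm behind it; z points along the fingers, x is the direction in which the jaws open and shut, and the axes are right-handed (so a half turn about z gives the same grasp; the last joint's range is limited). The gripper opens to 85 mm and grips with 20 to 120 N. Pads are 22 mm wide; open, the fingers measure 114 mm over their backs; the gripper's body (76 mm by 85 mm) begins 54 mm behind the grasp point. The pads swing forward as they close: fully open they stand 13 mm farther back than shut.
Start: joints at [0.951, 0.313, 1.498, -0, 1.331, -0.223], TCP at [202.909, 484.21, 239.294] pointing down, gripper open.
Joint ranges: [-2.94, 2.94], [-0.97, 2.17], [0.19, 2.56], [-1.23, 4.37], [0.02, 3.11], [-2.88, 2.88]. Speed limits (rad/s): [2.39, 2.39, 3.01, 3.14, 3.14, 3.14].

### API

Orientations are given as a unit quaternion [w, x, y, z].
In Python, from rig import sense, eyes, ctrl gives the robot as it stands.
- The arm moves only by the tool move_arm, never from a script. Its argument "rows" is a list that holds one entry, the list of rows, each a list of 5 numbers: the shift along the tool's x, y, z in mm, then the turn about the tool's z in units of 6 degrees (1.0 is 6 degrees), then the gripper command: -1 is shut, 1 is fully open, values between are in proportion. In form: [[[dx, dy, dz, roll, jaw], ...]]. A call has 1 to 12 rows; each row is the pose to reach, as a shift and turn from the pose measured when the call began, along the tool's axes at that moment; what a row does not reach only later rows make up. A row lasts 1/8 s, in which the tool goes at most 62.5 mm and 10.7 degrees, less where a joint would pass 70% of its speed; a pose out of reach is approached as far as the arm can. A call with a gripper value outside its range is refused whole. The fingers move at their own pace and stop on an object; "squeeze" is the grip in N (left out, the last holds). Time passes only in rows, so rows that repeat a pose let the fingers close. It gives the time, the measured TCP pose, the force and the opening at its end, in the units of the state.
- sense(): the state, without advancing time (a new reading comes with each control period).
- eyes.capture(name): name is "scene" or "top" or "wrist"; returns a dict with "color" (400x640x3 uint8, blue, green, red), "vertical_fov" (degrees; the focal length in pixels is half the picture's height over the tangent of half this angle, whatever the lens; pixels are square), "cx", "cy" (the principal point, pixels), "k1" (the pictures are not rectified: a ray, as slopes to the right and down, at radius r is drawn at 1 + k1 r^2 times it, then the intrinsics apply), "xyz" and "attitude" of the camera in the world. Camera axes: x right, y down, z forward; pixel columns grow to the right and rows downward; lengths in mm; the calibration is good to about 2 mm. A picture is of the moment at which its call begins. There is no depth.
- ctrl.finish_job(): hands the job in, once; it reports no verdict.
The state is a dict: "time_s": time; "joints": joint angles; "dq": joint speeds; "tau": joint torques, N m; "eef_pos": TCP position; "ee_rot": TCP orientation; "force": force on the tool from outside, world axes, zero at the start; "wrist_torque": the same for the moment, N m; "grip_width": opening from 0.0 (shut) to 1.0 (fully open).
Only numpy, scipy, OpenCV 4.12 (cv2) and the standard library are available. Lean on these libraries where they do the work, as an engineer would, in place of code of your own. Each camera call takes 0.05 s, during which the arm holds its last target. There are 200 camera calls.

### The job

Get the soil sampling kit ready on the desk: stand the dark sample pot upright in the grey round ring holder, lay the spatula across both cradles of the longer grey tool rest and the black marker pen across both cradles of the shorter one, and set the stapler down flat in the grey rectangular tray. Each should lie centred and straight in its holder; keep the pot upright all the time.

Things in the scene. Friction and masses are not known exactly. Their poses are not given: they have to be found in the camera images.
- pot_center (a point): Sample pot: dark round body 46 mm in diameter with a white ribbed screw cap 50 mm in diameter; 54 mm high, standing on the desk, 0.06 to 0.12 kg. The cap takes the top 16 mm: grip it there, across any diameter. The point is its centre, 27 mm above its underside. z up along the pot's axis; turn about z does not matter.
- spatula_center (a point): Spatula: wooden handle and thin metal blade, lying flat on the desk, 13 mm wide, 176 mm long, 13 mm high, 30 g. The point is its centre, half-way along and half-way up (6.5 mm); grip it here across its width. Axes: z up, y along its length (runs roughly left-right at the start, within 0.2 rad), x across.
- marker_center (a point): Black marker pen lying on the desk, 15 mm thick, 131 mm long, with a clip. The point is its centre, half-way along, 7.5 mm above its underside; grip it here across its thickness. Axes: z up, y along its length (runs roughly left-right at the start, within 0.2 rad), x across.
- stapler_center (a point): Blue and black desk stapler standing on its base, 34 mm wide at the base, 134 mm long, 44 mm high, 0.17 to 0.28 kg. The base is 9 mm high; the upper arm, 22 mm wide, lies 17 to 44 mm above the underside and does not open. The point is its centre, 22 mm above its underside; grip the upper arm here across its width. Axes: z up, y along its length (runs roughly left-right at the start, within 0.2 rad), x across.
- ring_holder_seat (a point): Centre of the inner floor of the grey ring holder: a fixed round dish, 76 mm outside and 62 mm inside diameter, rim 16 mm and inner floor 5 mm above the desk. z up.
- long_rest_seat (a point): Middle of the notch floor of the longer grey tool rest: fixed base 52 x 150 x 6 mm with a cradle 14 mm thick at each end (120 mm free between them). The cradle notches are open at the top, 31 mm wide at the floor, 38 at the top; floor 18 mm, cheeks 31 mm above the desk. The point is half-way between the cradles at floor height. z up, y along its length (left-right within 0.2 rad), x across.
- short_rest_seat (a point): Middle of the notch floor of the shorter grey tool rest: fixed base 52 x 110 x 6 mm with a cradle 14 mm thick at each end (80 mm free between them). The cradle notches are open at the top, 31 mm wide at the floor, 38 at the top; floor 18 mm, cheeks 31 mm above the desk. The point is half-way between the cradles at floor height. z up, y along its length (left-right within 0.2 rad), x across.
- tray_seat (a point): Centre of the inner floor of the grey rectangular tray: fixed, 60 x 160 mm outside, 50 x 150 mm inside, rim 14 mm and inner floor 5 mm above the desk. Axes: z up, y along its length (runs roughly left-right at the start, within 0.2 rad), x across.
There are look-alikes about, which are no part of the job. Leave any brown look-alike of the part that bears ring_holder_seat alone.

How it is judged:
By the outcome, as a careful person would: the job done as asked, in the order asked, and still so for the second after the job is handed in, with the robot touching nothing.
It also fails if it takes over 120 s, if anything falls off the work surface, if the arm or the gripper's body presses on something with over 40 N, if the wrist force passes 120 N, or if a joint passes its speed limit or range.

## Working session

There is one attempt and no reset: what is moved stays moved. The work goes in short steps, Python scripts to look and compute and a tool call to move; the robot and the scene stay as the last step left them, time stands still between calls to the robot, and variables do not carry over. Pictures are saved under pics/ and viewed, about 12 in all and at most 16, crops included, and the job is handed in when it is done.

Besides the shell and the picture viewer there is one more tool, called after "Request:" by a JSON object that holds its "api" and its "payload". move_arm: Moves the arm, as the interface text tells. Its arguments: {"type":"object","properties":{"rows":{"type":"array","items":{"type":"array","items":{"type":"array","items":{"type":"number"}}}},"squeeze":{"type":"number"}},"required":["rows"]}

```bash
mkdir -p pics; ls
python3 - <<'E'
from rig import sense, eyes
import cv2
for n in ["top","scene"]:
    c=eyes.capture(n); cv2.imwrite(f"pics/{n}0.png",c["color"])
    print({k:v for k,v in c.items() if k!="color"})
print(sense())
E
```

```text
pics
{'vertical_fov': 44.36582679488161, 'cx': 318.68363592313295, 'cy': 201.51999548616413, 'k1': -0.09429444167993488, 'xyz': array([ 145.73116971,    3.40366523, 1523.56124553]), 'attitude': array([-0.08331873,  0.726485  , -0.67711176,  0.08244519])}
{'vertical_fov': 52.09447260085047, 'cx': 325.74632215612104, 'cy': 197.94961859778644, 'k1': -0.014169410003793187, 'xyz': array([-252.51356569, -517.31357187,  643.15888553]), 'attitude': array([-0.42377033,  0.77805007, -0.40479646,  0.22626672])}
{'time_s': 0.1, 'joints': array([ 9.50581082e-01,  3.13374638e-01,  1.49837288e+00,  2.03912941e-05,
        1.33099392e+00, -2.23431958e-01]), 'dq': array([ 6.78922023e-04, -1.89666848e-03, -2.35132619e-03,  9.15370523e-04,
        1.04202670e-03,  6.89146716e-05]), 'tau': array([ 1.14169314e-03, -4.12907374e+01, -2.60141820e+01, -2.77028830e-04,
        3.06313115e-03,  3.87344096e-05]), 'eef_pos': array([202.7770909 , 484.01658652, 238.79780021]), 'ee_rot': array([ 1.95008126e-04,  8.32603616e-01,  5.53869017e-01, -5.40365200e-04]), 'force': array([-0.67122655, -0.35366081,  0.44553959]), 'wrist_torque': array([ 0.01788229,  0.03148493, -0.0068343 ]), 'grip_width': 1.0000290862613057}
```

View pics/top0.png

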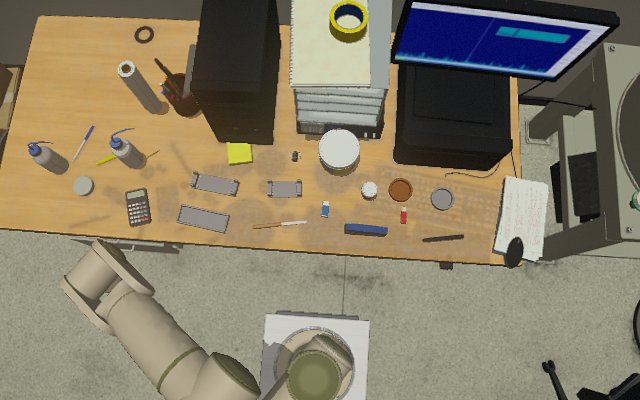

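View pics/scene0.png

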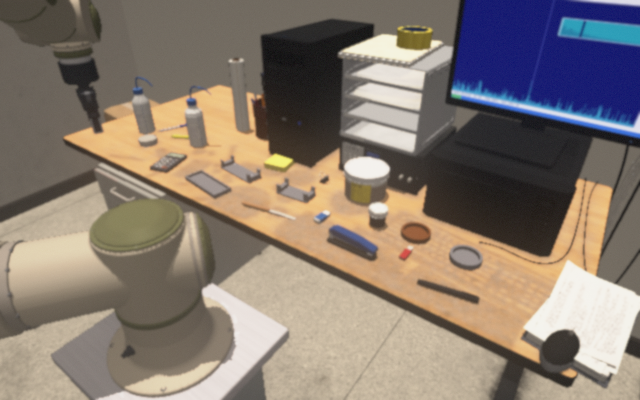

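```bash
cat > h.py <<'E'
import numpy as np, cv2
from rig import sense, eyes
from scipy.spatial.transform import Rotation as R
def rot(q): return R.from_quat([q[1],q[2],q[3],q[0]]).as_matrix()
def K(c):
    f=200/np.tan(np.radians(c["vertical_fov"])/2); return f,c["cx"],c["cy"],c["k1"]
def p2w(c,uv,z):
    f,cx,cy,k=K(c); d=np.array([(uv[0]-cx)/f,(uv[1]-cy)/f]); s=d.copy()
    for _ in range(20): s=d/(1+k*(s@s))
    r=rot(c["attitude"])@np.array([*s,1]); o=np.asarray(c["xyz"])
    return o+r*(z-o[2])/r[2]
def w2p(c,p):
    f,cx,cy,k=K(c); v=rot(c["attitude"]).T@(np.asarray(p,float)-c["xyz"]); s=v[:2]/v[2]; s=s*(1+k*(s@s)); return s*f+[cx,cy]
def crop(c,name,x0,y0,w,h,s):
    cv2.imwrite(f"pics/{name}.png",cv2.resize(c["color"][y0:y0+h,x0:x0+w],None,fx=s,fy=s,interpolation=cv2.INTER_CUBIC))
def tool(dst,yaw=None):
    """shift in tool axes to world dst; roll units so that jaw axis x has world yaw (mod pi)"""
    s=sense(); M=rot(s["ee_rot"]); d=M.T@(np.asarray(dst)-s["eef_pos"])
    cur=np.arctan2(M[1,0],M[0,0]); 
    roll=0
    if yaw is not None: roll=-((yaw-cur+np.pi/2)%np.pi-np.pi/2)
    return d.round(1), round(np.degrees(roll)/6,2), s["eef_pos"].round(1), round(np.degrees(cur),1), s["joints"].round(2)
E
python3 - <<'E'
from h import *
c=eyes.capture("top")
crop(c,"topA",170,165,200,85,4); crop(c,"topB",310,165,200,85,4)
import pickle; pickle.dump(c,open("top.pkl","wb"))
print(w2p(c,[400,0,0]),rot(sense()["ee_rot"]).round(2))
E
```

```text
[322.00930787 235.92260479] [[ 0.39  0.92 -0.  ]
 [ 0.92 -0.39 -0.  ]
 [-0.   -0.   -1.  ]]
```

View pics/topA.png

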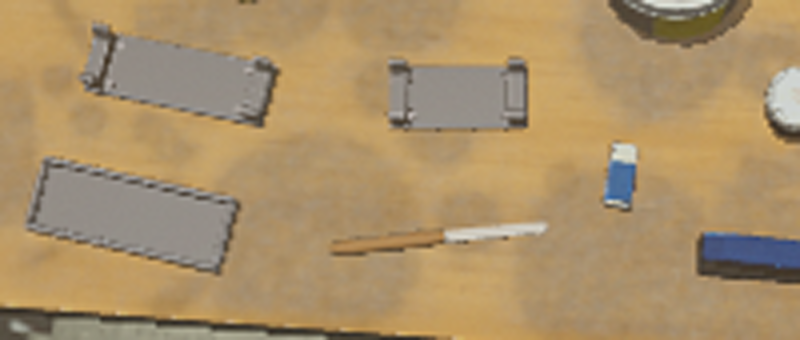

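View pics/topB.png

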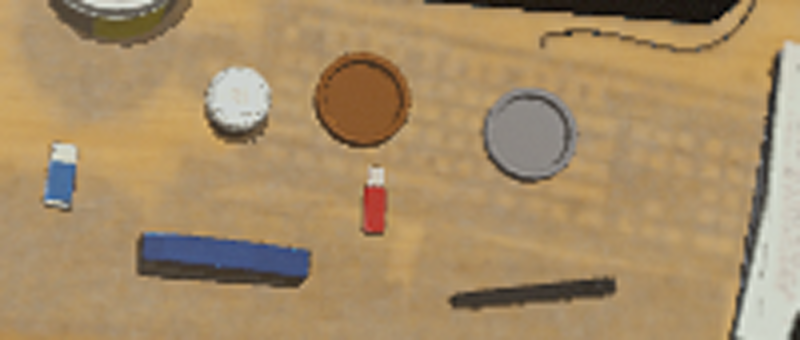

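Seen (full-image pixels in top view). Pot candidates: white-capped dark pot (370,190), white disc (83,185), big tub (340,148); I choose (370,190). Ring: grey (441,199), brown (400,190); I choose grey. Spatula (280,225), marker (443,238), versus pens (83,142) and (105,160). Stapler (366,230), erasers (325,209) and (403,215). Rests: long (215,184), short (285,189). Tray (203,219).

Run:
```python
from h import *
import pickle; c=pickle.load(open("top.pkl","rb"))
A=lambda X,Y:((X+.5)/4-.5+170,(Y+.5)/4-.5+165); B=lambda X,Y:((X+.5)/4-.5+310,(Y+.5)/4-.5+165)
def show(n,pts,z):
    w=np.array([p2w(c,p,z)[:2] for p in pts]); print(n,w.mean(0).round(1),w.round(0).tolist())
    return w
show("pot",[B(239,98)],54);show("ring",[B(530,134)],16);show("brown",[B(363,99)],16)
def ax(n,a,b,z):
    w=show(n,[a,b],z);d=w[0]-w[1];print("  len",np.hypot(*d).round(1),"ang of y",np.degrees(np.arctan2(d[1],d[0])).round(1))
ax("spat",A(331,248),A(547,228),6.5);ax("marker",B(451,300),B(615,286),7.5)
ax("stap",B(143,247),B(310,263),44)
ax("long",A(96,57),A(263,93),31);ax("short",A(390,95),A(527,95),18);ax("tray",A(38,194),A(229,236),14)
print(tool([400,-100,200],0))
```

```text
pot [ 547.9 -136.6] [[548.0, -137.0]]
ring [ 545.5 -374.1] [[545.0, -374.0]]
brown [ 564.6 -239.3] [[565.0, -239.0]]
spat [426.8 136.3] [[413.0, 220.0], [441.0, 52.0]]
  len 170.6 ang of y 99.5
marker [ 418.8 -380.5] [[409.0, -315.0], [429.0, -446.0]]
  len 132.0 ang of y 98.7
stap [ 425.5 -133.7] [[427.0, -69.0], [424.0, -198.0]]
  len 128.7 ang of y 88.4
long [538.3 351.3] [[548.0, 420.0], [528.0, 283.0]]
  len 137.9 ang of y 81.6
short [540.9 130.1] [[537.0, 184.0], [545.0, 76.0]]
  len 108.9 ang of y 94.1
tray [426.5 378.2] [[438.0, 456.0], [415.0, 300.0]]
  len 157.2 ang of y 81.8
(array([-462.5,  407.6,   39.2]), np.float64(11.21), array([202.8, 484.1, 238.9]), np.float64(67.3), array([ 0.95,  0.31,  1.5 ,  0.  ,  1.33, -0.22]))
```

Request:
{"api": "move_arm", "payload": {"rows": [[[-439,558,39,18.7,0.7],[-439,558,39,18.7,0.7],[-439,558,39,18.7,0.7],[-439,558,39,18.7,0.7],[-439,558,39,18.7,0.7],[-439,558,39,18.7,0.7],[-439,558,39,18.7,0.7],[-439,558,39,18.7,0.7],[-439,558,39,18.7,0.7],[-439,558,39,18.7,0.7],[-439,558,39,18.7,0.7],[-439,558,39,18.7,0.7]]], "squeeze": 40}}

```text
time_s: 1.65
eef_pos: [548.4, -139.4, 199.2]
ee_rot: [0.001, 0.923, -0.384, -0.001]
force: [-0.4, 0.9, -0.0]
grip_width: 0.847
```

Run:
```python
from h import *
c=eyes.capture("wrist"); s=sense()
print(tool([548,-137,200],np.radians(-45)),s["time_s"],c["xyz"],c["vertical_fov"],rot(c["attitude"]).round(2).tolist(),w2p(c,[548,-137,54]),w2p(c,[548,-137,0]))
cv2.imwrite("pics/w1.png",c["color"])
```

```text
(array([-3.1, -1.9, -1. ]), np.float64(-0.02), array([ 548.8, -140.5,  199. ]), np.float64(-45.1), array([-0.46,  0.44,  1.43, -0.  ,  1.28,  0.33])) 1.7 [595.44842093 -94.10127624 333.94081991] 68.05009021507655 [[0.71, -0.69, -0.18], [-0.71, -0.68, -0.18], [0.0, 0.26, -0.97]] [311.31886636 193.95287243] [311.79945688 183.44763605]
```

View pics/w1.png

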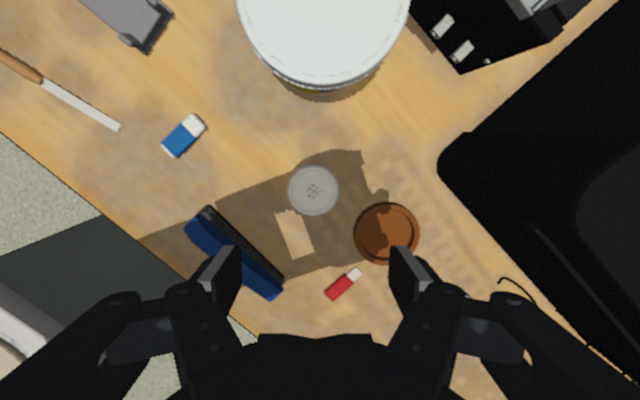

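Run:
```python
from h import *
c=eyes.capture("wrist"); 
p=p2w(c,(313,190.5),54); print(p, p2w(c,(322,85),100),p2w(c,(387,233),16))
print(tool([*p[:2],33],np.radians(-45)))
```

```text
[ 552.13362088 -136.93317301   54.        ] [620.33328256 -78.8803005  100.        ] [ 570.49575361 -237.23649939   16.        ]
(array([  1.9,  -4.2, 166.2]), np.float64(-0.01), array([ 548.1, -138.5,  199.2]), np.float64(-45.1), array([-0.45,  0.43,  1.43, -0.  ,  1.28,  0.33]))
```

Request:
{"api": "move_arm", "payload": {"rows": [[[0,-2.5,60,0,0.6],[0,-2.5,110,0,0.6],[0,-2.5,145,0,0.6],[0,-2.5,160,0,0.6],[0,-2.5,166,0,0.6],[0,-2.5,166,0,0.6],[0,-2.5,166,0,-1],[0,-2.5,166,0,-1],[0,-2.5,166,0,-1],[0,-2.5,166,0,-1],[0,-2.5,166,0,-1]]], "squeeze": 40}}

```text
time_s: 3.12
eef_pos: [550.2, -137.0, 34.6]
ee_rot: [0.001, 0.924, -0.383, 0.0]
force: [-1.0, 0.5, 5.7]
grip_width: 0.576
```

Run:
```python
from h import *
print(sense()["grip_width"],sense()["force"],tool([545.5,-374,130],np.radians(-45)))
c=eyes.capture("wrist");cv2.imwrite("pics/w2.png",c["color"])
```

```text
0.5761776011196931 [-1.0142757   0.50601454  5.65028981] (array([164.6, 170.7, -95.1]), np.float64(-0.01), array([ 550.2, -137. ,   34.6]), np.float64(-45.1), array([-0.45,  0.64,  1.58, -0.  ,  0.92,  0.34]))
```

Request:
{"api": "move_arm", "payload": {"rows": [[[0,0,-20,0,-1],[0,0,-50,0,-1],[0,0,-85,0,-1],[20,21,-95,-1,-1],[50,52,-95,-2.5,-1],[85,88,-95,-4,-1],[120,124,-95,-5.5,-1],[150,155,-95,-7,-1],[165,171,-95,-7.5,-1],[165,171,-95,-7.5,-1],[165,171,-95,-7.5,-1]]]}}

```text
time_s: 4.55
eef_pos: [545.8, -373.6, 130.1]
ee_rot: [0.001, 1.0, -0.001, 0.0]
force: [1.1, 0.2, -0.7]
grip_width: 0.583
```

Run:
```python
from h import *
c=eyes.capture("wrist");cv2.imwrite("pics/w2.png",c["color"])
print(sense()["grip_width"],sense()["force"],tool([545.5,-374,130],0), w2p(c,[545.5,-374,16]))
```

```text
0.5765960868593758 [ 0.93681958  0.02944587 -1.41364038] (array([-0.3,  0.6,  0.1]), np.float64(-0.01), array([ 545.8, -373.4,  130.1]), np.float64(-0.1), array([-0.78,  0.7 ,  1.18, -0.  ,  1.26, -0.78])) [313.15227879 202.93269383]
```

View pics/w2.png

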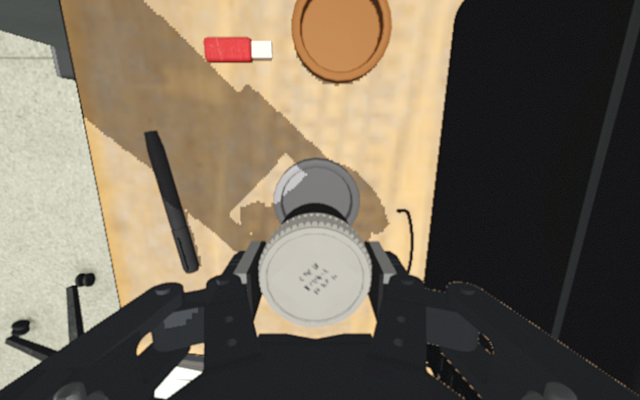

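Run:
```python
from h import *
c=eyes.capture("wrist");s=sense()["eef_pos"]
print(s,p2w(c,(316.5,200.5),16), w2p(c,[s[0],s[1],s[2]-34.6+54]))
```

```text
[ 545.89397853 -373.40030523  130.16490383] [ 548.52203184 -371.67785438   16.        ] [312.89669823 279.9755268 ]
```

Request:
{"api": "move_arm", "payload": {"rows": [[[1.5,0.8,30,0,-1],[1.5,0.8,60,0,-1],[1.5,0.8,78,0,-1],[1.5,0.8,86,0,-1],[1.5,0.8,89,0,-1],[1.5,0.8,90,0,-1],[1.5,0.8,90,0,-1]]]}}

```text
time_s: 5.52
eef_pos: [547.6, -374.5, 40.8]
ee_rot: [0.001, 1.0, -0.0, 0.001]
force: [-0.1, 0.9, -1.6]
grip_width: 0.579
```

Request:
{"api": "move_arm", "payload": {"rows": [[[0,0,0.5,0,-0.2],[0,0,0.5,0,0.2],[0,0,0.5,0,0.5],[0,0,0.5,0,0.5],[0,0,-15,0,0.5],[0,0,-50,0,0.5],[0,0,-100,0,0.2],[0,0,-120,0,0],[0,0,-120,0,0]]]}}

```text
time_s: 6.65
eef_pos: [548.0, -374.8, 163.4]
ee_rot: [0.003, 1.0, -0.0, 0.002]
force: [0.2, -0.2, 0.0]
grip_width: 0.504
```

Run:
```python
from h import *
c=eyes.capture("wrist");s=sense();cv2.imwrite("pics/w3.png",c["color"])
print(s["eef_pos"],s["time_s"])
a,b=[410.5,221.8],[441,52]
print(tool([427,136.3,130],np.radians(9.5)))
```

```text
[ 547.54190889 -374.32024279  161.39937936] 6.7
(array([-121. , -510.6,   29.8]), np.float64(-1.59), array([ 547.5, -374.3,  161.4]), np.float64(-0.0), array([-0.78,  0.68,  1.14, -0.  ,  1.32, -0.77]))
```

View pics/w3.png

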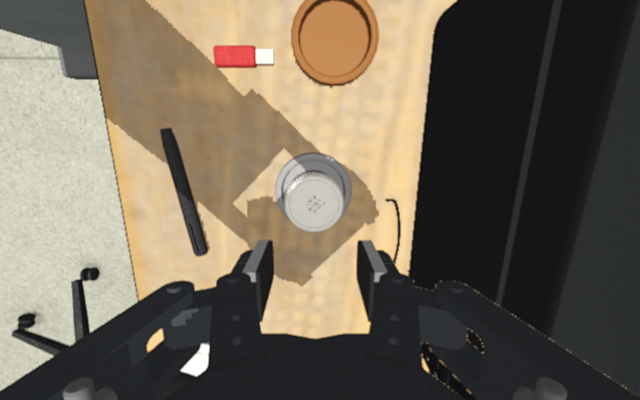

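Run:
```python
from h import *
c=eyes.capture("wrist")
print(p2w(c,(313,191),16),p2w(c,(314,203.5),59))
a,b=p2w(c,(167,130),7.5),p2w(c,(201,254),7.5);print((a+b)/2,a-b,np.degrees(np.arctan2(*(a-b)[1::-1])))
```

```text
[ 547.30212987 -371.21719158   16.        ] [ 548.20747967 -372.331306     59.        ]
[ 419.57406808 -377.4608497     7.5       ] [-19.05589602 126.63451475   0.        ] 98.55763141427133
```

Request:
{"api": "move_arm", "payload": {"rows": [[[-121,-511,0,-1.6,0],[-121,-511,0,-1.6,0],[-121,-511,0,-1.6,0],[-121,-511,0,-1.6,0],[-121,-511,0,-1.6,0],[-121,-511,0,-1.6,0],[-121,-511,0,-1.6,0],[-121,-511,10,-1.6,0],[-121,-511,20,-1.6,0],[-121,-511,30,-1.6,0],[-121,-511,30,-1.6,0],[-121,-511,30,-1.6,0]]]}}

```text
time_s: 8.25
eef_pos: [427.1, 136.1, 129.6]
ee_rot: [0.001, 0.997, 0.082, 0.0]
force: [0.3, 0.6, -0.1]
grip_width: 0.501
```

Run:
```python
from h import *
c=eyes.capture("wrist");s=sense();cv2.imwrite("pics/w4.png",c["color"])
print(s["time_s"],s["grip_width"],tool([427,136.3,0],np.radians(9.5)), [w2p(c,p) for p in ([427,136.3,6.5],[413,220,6.5],[441,52,6.5])])
```

```text
8.3 0.4990930763510907 (array([ -0.2,  -0.3, 129.7]), np.float64(-0.01), array([427.1, 136.2, 129.7]), np.float64(9.5), array([ 0.05,  0.27,  1.86, -0.  ,  1.  , -0.12])) [array([313.55373994, 199.43778401]), array([313.35688704,  99.21107269]), array([313.61818616, 284.79445352])]
```

View pics/w4.png

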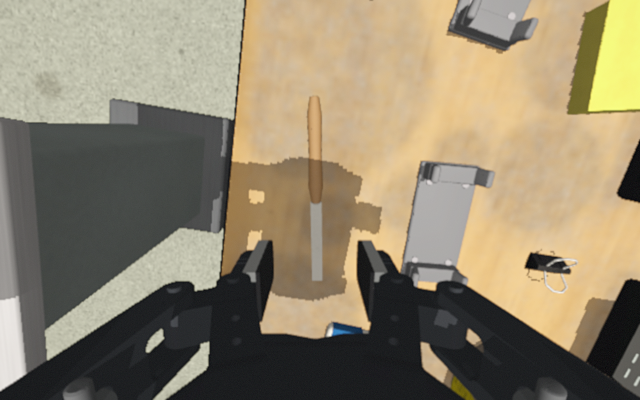

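Request:
{"api": "move_arm", "payload": {"rows": [[[0.5,-1.5,50,-0.1,-0.3],[0.5,-1.5,90,-0.1,-0.4],[0.5,-1.5,110,-0.1,-0.4],[0.5,-1.5,117,-0.1,-0.4],[0.5,-1.5,119.5,-0.1,-0.4],[0.5,-1.5,119.5,-0.1,-0.4],[0.5,-1.5,119.5,-0.1,-1],[0.5,-1.5,119.5,-0.1,-1],[0.5,-1.5,119.5,-0.1,-1],[0.5,-1.5,119.5,-0.1,-1]]], "squeeze": 30}}

```text
time_s: 9.55
eef_pos: [428.1, 137.6, 11.0]
ee_rot: [0.001, 0.996, 0.088, 0.001]
force: [-0.6, -0.1, 6.8]
grip_width: 0.137
```

Request:
{"api": "move_arm", "payload": {"rows": [[[0,0,-15,0,-1],[0,0,-50,0,-1],[0,0,-90,0,-1],[0,0,-120,0,-1],[0,0,-120,0,-1]]]}}

```text
time_s: 10.18
eef_pos: [428.7, 137.9, 132.9]
ee_rot: [0.001, 0.996, 0.088, 0.003]
force: [0.0, -0.2, -0.9]
grip_width: 0.13
```

Run:
```python
from h import *
s=sense();print(s["time_s"],s["grip_width"],s["force"],tool([538.3,351.3,130],np.radians(-8.4)))
```

```text
10.175 0.12966102759969428 [ 0.04892251 -0.20539696 -0.935716  ] (array([ 145.3, -191. ,    3.4]), np.float64(3.08), array([428.7, 137.9, 132.9]), np.float64(10.1), array([ 0.05,  0.27,  1.86, -0.  ,  1.  , -0.12]))
```

Request:
{"api": "move_arm", "payload": {"rows": [[[20,-26,0,0.4,-1],[50,-66,0,1,-1],[85,-112,0,1.8,-1],[115,-151,0,2.5,-1],[138,-181,0,3,-1],[145,-191,3,3.1,-1],[145,-191,3,3.1,-1],[145,-191,3,3.1,-1]]]}}

```text
time_s: 11.18
eef_pos: [537.7, 350.2, 130.2]
ee_rot: [0.001, 0.997, -0.074, 0.003]
force: [0.5, 0.1, -0.9]
grip_width: 0.132
```

Run:
```python
from h import *
c=eyes.capture("wrist");s=sense();cv2.imwrite("pics/w5.png",cv2.resize(c["color"],None,fx=1.25,fy=1.25,interpolation=cv2.INTER_CUBIC))
print(s["time_s"],s["grip_width"],tool([538.3,351.3,0],np.radians(-8.4)), [w2p(c,p)*1.25 for p in ([538,351,6],[548,420,31],[528,283,31])])
```

```text
11.225 0.13271219582735458 (array([ -0.6,  -1.1, 130.5]), np.float64(-0.03), array([537.9, 350.3, 130.5]), np.float64(-8.6), array([ 0.4 ,  0.66,  1.25, -0.  ,  1.22,  0.55])) [array([390.82221605, 248.78894113]), array([390.05736653, 146.92284666]), array([391.36795965, 352.266626  ])]
```

View pics/w5.png

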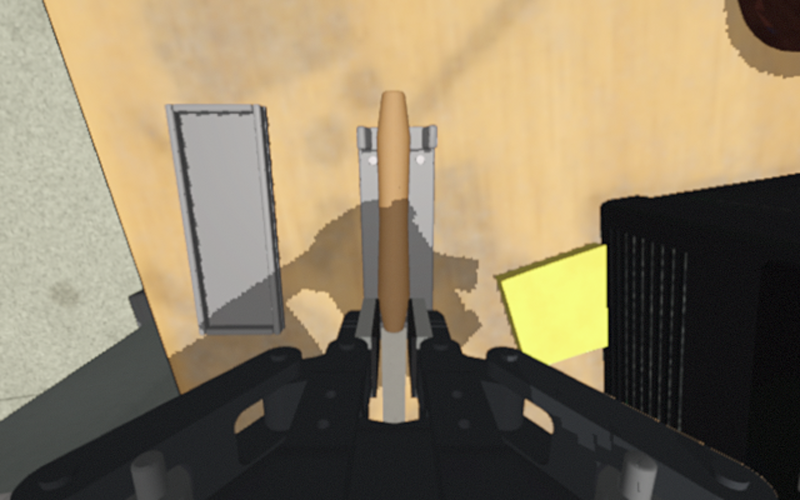

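Run:
```python
from h import *
c=eyes.capture("wrist");s=sense();M=rot(s["ee_rot"])
for n,u,v,z in (("restend",397,125.5,31),("rest mid base",397,240,6),("handle end",394,91,126)):
    p=p2w(c,(u/1.25,v/1.25),z); print(n,p.round(1),(M.T@(p-s["eef_pos"])).round(1))
```

```text
restend [554.2 431.6  31. ] [  3.2 -82.7  99.7]
rest mid base [543.5 356.7   6. ] [  3.7  -7.1 124.7]
handle end [552.  435.9 126. ] [  1.1 -86.6   4.7]
```

Request:
{"api": "move_arm", "payload": {"rows": [[[2.3,-5.5,0,0,-1],[2.3,-5.5,40,0,-1],[2.3,-5.5,75,0,-1],[2.3,-5.5,92,0,-1],[2.3,-5.5,99,0,-1],[2.3,-5.5,101,0,-1],[2.3,-5.5,101,0,-1]]]}}

```text
time_s: 12.15
eef_pos: [542.2, 355.6, 30.7]
ee_rot: [-0.0, 0.997, -0.075, 0.004]
force: [-0.7, 0.0, -0.4]
grip_width: 0.133
```

Request:
{"api": "move_arm", "payload": {"rows": [[[0,0,0.8,0,-1],[0,0,0.8,0,-0.8],[0,0,0.8,0,-0.5],[0,0,0.8,0,-0.3],[0,0,0.8,0,-0.3],[0,0,-20,0,-0.3],[0,0,-70,0,-0.3],[0,0,-120,0,0],[0,0,-150,0,0],[0,0,-150,0,0]]]}}

```text
time_s: 13.4
eef_pos: [541.9, 356.1, 184.9]
ee_rot: [-0.002, 0.997, -0.075, 0.007]
force: [-0.3, -0.9, -0.8]
grip_width: 0.505
```

Run:
```python
from h import *
c=eyes.capture("wrist");s=sense();cv2.imwrite("pics/w6.png",cv2.resize(c["color"],None,fx=1.25,fy=1.25,interpolation=cv2.INTER_CUBIC))
print(s["time_s"],s["grip_width"],tool([419.3,-379,150],np.radians(8.6)))
```

```text
13.45 0.5000274349220436 (array([-11.6, 744.8,  30.7]), np.float64(-2.86), array([541.2, 355.8, 182.4]), np.float64(-8.6), array([ 0.4 ,  0.62,  1.17, -0.  ,  1.33,  0.55]))
```

View pics/w6.png

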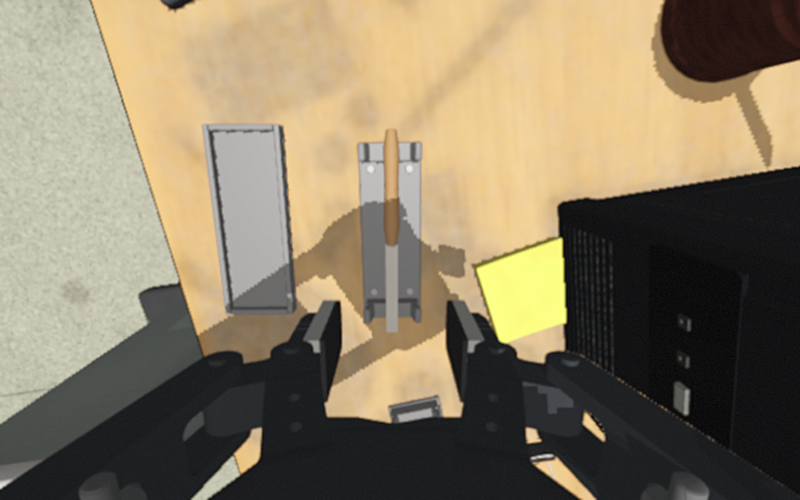

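Run:
```python
from h import *
c=eyes.capture("wrist")
a,b=[p2w(c,(u/1.25,v/1.25),14) for u,v in((243.5,125),(260.5,313))];print((a+b)/2,np.hypot(*(a-b)[:2]),np.degrees(np.arctan2(*(a-b)[1::-1])))
```

```text
[431.03166219 383.2213231   14.        ] 156.1225044618373 80.9366578825186
```

Request:
{"api": "move_arm", "payload": {"rows": [[[-12,745,0,-2.9,0],[-12,745,0,-2.9,0],[-12,745,0,-2.9,0],[-12,745,0,-2.9,0],[-12,745,0,-2.9,0],[-12,745,0,-2.9,0],[-12,745,0,-2.9,0],[-12,745,0,-2.9,0],[-12,745,0,-2.9,0],[-12,745,10,-2.9,0],[-12,745,20,-2.9,0],[-12,745,30,-2.9,0]]]}}

```text
time_s: 15.0
eef_pos: [417.4, -381.3, 149.4]
ee_rot: [0.0, 0.997, 0.077, 0.004]
force: [0.9, 0.0, -0.1]
grip_width: 0.501
```

Run:
```python
from h import *
eyes.capture("wrist");eyes.capture("wrist");eyes.capture("wrist")
c=eyes.capture("wrist");s=sense();cv2.imwrite("pics/w7.png",c["color"])
print(s["time_s"],s["grip_width"],tool([419.3,-379,11],np.radians(8.6)), [w2p(c,p) for p in ([419.3,-379,7.5],[409,-315,7.5],[429,-446,7.5])])
```

```text
15.2 0.49969873702059286 (array([  0.8,   0.2, 137.8]), np.float64(0.03), array([ 417.6, -379.3,  148.8]), np.float64(8.8), array([-0.95,  0.48,  1.5 ,  0.01,  1.16, -1.1 ])) [array([315.62112151, 194.61175808]), array([315.03423101, 124.05486229]), array([315.10796834, 259.90522458])]
```

View pics/w7.png

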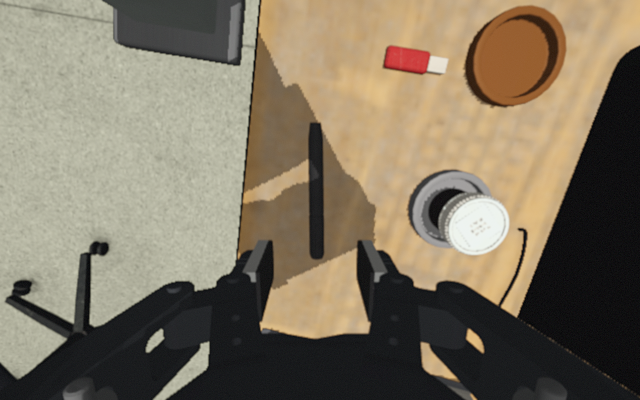

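Request:
{"api": "move_arm", "payload": {"rows": [[[0.3,-1.3,50,0,-0.3],[0.3,-1.3,95,0,-0.4],[0.3,-1.3,125,0,-0.4],[0.3,-1.3,135,0,-0.4],[0.3,-1.3,138,0,-0.4],[0.3,-1.3,138,0,-0.4],[0.3,-1.3,138,0,-1],[0.3,-1.3,138,0,-1],[0.3,-1.3,138,0,-1],[0.3,-1.3,138,0,-1]]], "squeeze": 30}}

```text
time_s: 16.45
eef_pos: [419.0, -378.1, 12.0]
ee_rot: [0.0, 0.997, 0.076, 0.004]
force: [0.6, 1.8, 7.3]
grip_width: 0.156
```

Request:
{"api": "move_arm", "payload": {"rows": [[[0,0,-15,0,-1],[0,0,-50,0,-1],[0,0,-90,0,-1],[0,0,-120,0,-1],[0,0,-120,0,-1]]]}}

```text
time_s: 17.08
eef_pos: [418.7, -379.1, 135.1]
ee_rot: [0.002, 0.997, 0.076, 0.005]
force: [-0.2, -0.3, -0.1]
grip_width: 0.155
```

Run:
```python
from h import *
s=sense();print(s["time_s"],s["grip_width"],s["force"],tool([541,130,130],np.radians(4.1)))
import pickle; c=pickle.load(open("top.pkl","rb"))
A=lambda X,Y:((X+.5)/4-.5+170,(Y+.5)/4-.5+165)
print([p2w(c,A(*q),z).round(0) for q,z in(((389,65),31),((527,65),0),((389,128),0),((527,128),0),((527,65),31))])
```

```text
17.075 0.15485480517416883 [-0.21951195 -0.2505797  -0.06863221] (array([ 198.3, -484.5,    4.5]), np.float64(0.78), array([ 418.7, -379.1,  135.1]), np.float64(8.8), array([-0.95,  0.49,  1.52,  0.01,  1.12, -1.1 ]))
[array([558., 186.,  31.]), array([575.,  79.,   0.]), array([514., 185.,   0.]), array([522.,  75.,   0.]), array([566.,  77.,  31.])]
```

Request:
{"api": "move_arm", "payload": {"rows": [[[15,-37,0,0,-1],[35,-85,0,0.2,-1],[60,-145,0,0.3,-1],[83,-205,0,0.4,-1],[108,-265,0,0.5,-1],[133,-325,0,0.6,-1],[157,-385,0,0.7,-1],[180,-440,0,0.8,-1],[195,-475,2,0.8,-1],[198,-485,4,0.8,-1],[198,-485,4,0.8,-1],[198,-485,4,0.8,-1]]]}}

```text
time_s: 18.58
eef_pos: [540.5, 129.2, 130.5]
ee_rot: [0.002, 0.999, 0.034, 0.005]
force: [0.8, -0.6, -0.3]
grip_width: 0.156
```

Run:
```python
from h import *
c=eyes.capture("wrist");s=sense();cv2.imwrite("pics/w8.png",cv2.resize(c["color"],None,fx=1.25,fy=1.25,interpolation=cv2.INTER_CUBIC))
print(s["time_s"],s["grip_width"],tool([541,130,30],np.radians(4.1)), [w2p(c,p)*1.25 for p in ([541,130,6],)])
```

```text
18.625 0.15224243993450254 (array([ -0.6,  -1.3, 100.6]), np.float64(-0.04), array([540.6, 129.2, 130.6]), np.float64(3.9), array([ 0.03,  0.48,  1.55, -0.  ,  1.1 , -0.04])) [array([390.91686845, 247.68007771])]
```

View pics/w8.png

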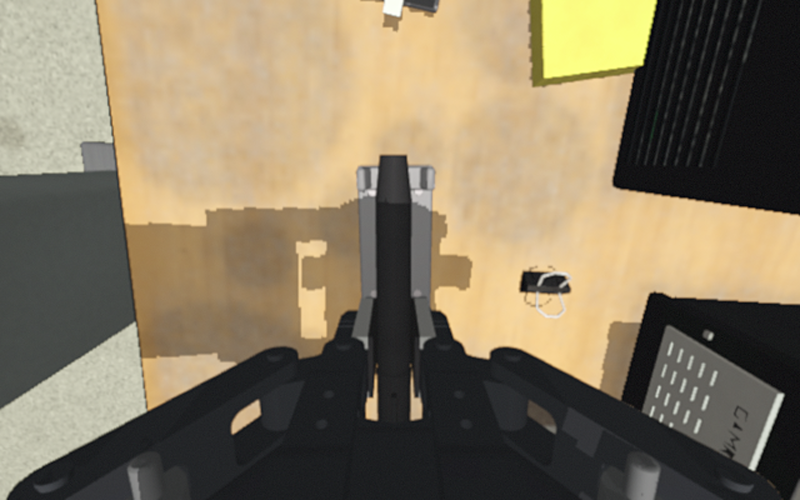

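Run:
```python
from h import *
c=eyes.capture("wrist");s=sense();M=rot(s["ee_rot"])
for n,u,v,z in (("restend",396.5,166,31),("rest mid base",395.5,250,6),("marker end",393.5,155,126)):
    p=p2w(c,(u/1.25,v/1.25),z); print(n,p.round(1),(M.T@(p-s["eef_pos"])).round(1))
```

```text
restend [540.6 187.9  31. ] [  2.9 -59.   99.4]
rest mid base [544.5 128.4   6. ] [  2.5   0.5 124.7]
marker end [537.1 194.2 126. ] [  0.8 -65.    4.4]
```

Request:
{"api": "move_arm", "payload": {"rows": [[[1.9,-3.5,0,0,-1],[1.9,-3.5,40,0,-1],[1.9,-3.5,75,0,-1],[1.9,-3.5,91,0,-1],[1.9,-3.5,98,0,-1],[1.9,-3.5,100,0,-1],[1.9,-3.5,100,0,-1]]]}}

```text
time_s: 19.55
eef_pos: [543.9, 132.5, 31.5]
ee_rot: [0.002, 0.999, 0.034, 0.006]
force: [-1.2, 1.3, 0.1]
grip_width: 0.15
```

Request:
{"api": "move_arm", "payload": {"rows": [[[0,0,0.8,0,-1],[0,0,0.8,0,-0.8],[0,0,0.8,0,-0.5],[0,0,0.8,0,-0.3],[0,0,0.8,0,-0.3],[0,0,-20,0,-0.3],[0,0,-70,0,-0.3],[0,0,-120,0,0],[0,0,-150,0,0],[0,0,-150,0,0]]]}}

```text
time_s: 20.8
eef_pos: [542.9, 133.1, 183.7]
ee_rot: [0.002, 0.999, 0.034, 0.009]
force: [0.1, -1.1, -0.8]
grip_width: 0.503
```

Run:
```python
from h import *
c=eyes.capture("wrist");s=sense();cv2.imwrite("pics/w9.png",cv2.resize(c["color"],None,fx=1.25,fy=1.25,interpolation=cv2.INTER_CUBIC))
print(s["time_s"],s["grip_width"],tool([427,-133,170],np.radians(-1.6)))
```

```text
20.85 0.5033339215387646 (array([-132.9,  257.7,   11.2]), np.float64(0.91), array([542.1, 133.1, 181.8]), np.float64(3.9), array([ 0.03,  0.43,  1.49, -0.  ,  1.21, -0.03]))
```

View pics/w9.png

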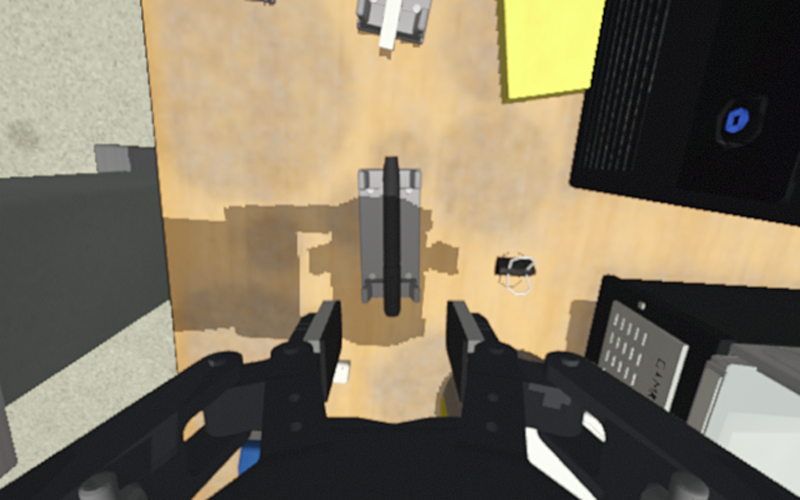

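Request:
{"api": "move_arm", "payload": {"rows": [[[-30,58,0,0.3,0],[-60,116,0,0.6,0],[-90,174,0,0.9,0],[-115,223,6,0.9,0],[-130,252,11,0.9,0],[-133,258,11,0.9,0],[-133,258,11,0.9,0],[-133,258,11,0.9,0]]]}}

```text
time_s: 21.85
eef_pos: [427.3, -132.3, 170.0]
ee_rot: [0.002, 1.0, -0.013, 0.007]
force: [0.5, 0.2, -0.8]
grip_width: 0.5
```

Run:
```python
from h import *
c=eyes.capture("wrist");s=sense();cv2.imwrite("pics/w10.png",cv2.resize(c["color"],None,fx=1.25,fy=1.25,interpolation=cv2.INTER_CUBIC))
print(s["time_s"],s["grip_width"],tool([427,-133,22],np.radians(-1.6)),[w2p(c,p)*1.25 for p in ([427,-133,44],)],p2w(c,(316,200),44))
```

```text
21.9 0.49964657377161564 (array([-2.300e+00,  1.000e-01,  1.481e+02]), np.float64(0.03), array([ 427.3, -132.4,  170.1]), np.float64(-1.4), array([-0.57,  0.21,  1.83,  0.  ,  1.09, -0.54])) [array([389.15438909, 249.5164367 ])] [ 431.23214235 -133.48711659   44.        ]
```

View pics/w10.png

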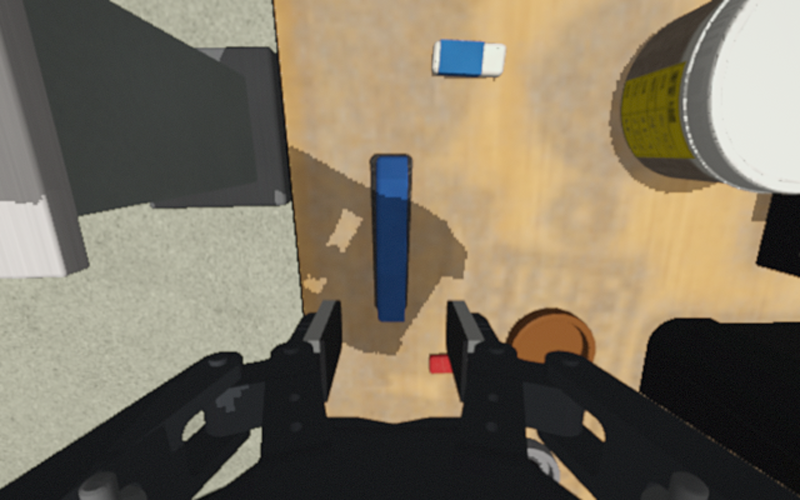

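Run:
```python
from h import *
c=eyes.capture("wrist");s=sense();M=rot(s["ee_rot"]);print(c["xyz"])
for u,v,z in ((391,155,44),(391,155,5),(391.5,321,44),(391.5,321,5)):
    p=p2w(c,(u/1.25,v/1.25),z); print(z,p.round(1),(M.T@(p-s["eef_pos"])).round(1))
```

```text
[427.74270311 -67.47472282 304.73679893]
44 [430.2 -67.   44. ] [ -0.5 -66.  125.9]
5 [430.5 -66.9   5. ] [ -0.7 -66.2 164.9]
44 [ 427.2 -189.5   44. ] [ -0.3  56.6 126.4]
5 [ 427.1 -207.8    5. ] [ -0.5  74.7 165.4]
```

Request:
{"api": "move_arm", "payload": {"rows": [[[-2,2.5,50,0,0],[-2,2.5,100,0,0],[-2,2.5,132,0,0],[-2,2.5,144,0,0],[-2,2.5,148,0,0],[-2,2.5,148,0,0],[-2,2.5,148,0,-1],[-2,2.5,148,0,-1],[-2,2.5,148,0,-1],[-2,2.5,148,0,-1],[-2,2.5,148,0,-1]]], "squeeze": 60}}

```text
time_s: 23.32
eef_pos: [427.7, -135.8, 23.3]
ee_rot: [0.002, 1.0, -0.013, 0.008]
force: [-1.1, 1.4, 7.9]
grip_width: 0.248
```

Request:
{"api": "move_arm", "payload": {"rows": [[[0,0,-10,0,-1],[0,0,-40,0,-1],[0,0,-80,0,-1],[0,0,-110,0,-1],[0,0,-110,0,-1]]]}}

```text
time_s: 23.95
eef_pos: [426.8, -135.7, 135.4]
ee_rot: [0.004, 1.0, -0.013, 0.01]
force: [-0.5, -0.3, -2.1]
grip_width: 0.244
```

Run:
```python
from h import *
s=sense();print(s["time_s"],s["grip_width"],s["force"],s["wrist_torque"],tool([429,382,140],np.radians(-8.7)))
```

```text
23.95 0.24385282209643427 [-0.48133596 -0.32833878 -2.10481047] [-0.03499014 -0.00674906  0.06497576] (array([ -10.7, -517.6,   -8.4]), np.float64(1.21), array([ 426.8, -135.7,  135.4]), np.float64(-1.4), array([-0.57,  0.25,  1.87,  0.01,  0.99, -0.55]))
```

Request:
{"api": "move_arm", "payload": {"rows": [[[-1,-30,-5,0.1,-1],[-2,-80,-8,0.2,-1],[-3,-135,-8,0.4,-1],[-4,-190,-8,0.5,-1],[-5,-245,-8,0.6,-1],[-6,-300,-8,0.8,-1],[-7,-355,-8,0.9,-1],[-8,-410,-8,1.0,-1],[-9,-460,-8,1.1,-1],[-10,-500,-8,1.2,-1],[-11,-518,-8,1.2,-1],[-11,-518,-8,1.2,-1]]]}}

```text
time_s: 25.45
eef_pos: [428.3, 382.5, 138.6]
ee_rot: [0.003, 0.997, -0.075, 0.009]
force: [0.0, -0.8, -1.9]
grip_width: 0.244
```

Run:
```python
from h import *
eyes.capture("wrist");eyes.capture("wrist")
c=eyes.capture("wrist");s=sense();cv2.imwrite("pics/w11.png",cv2.resize(c["color"],None,fx=1.25,fy=1.25,interpolation=cv2.INTER_CUBIC))
print(s["time_s"],s["grip_width"],s["ee_rot"],tool([429,382,28],np.radians(-8.7)),[w2p(c,p)*1.25 for p in ([429,382,14],)])
```

```text
25.6 0.24740902597699305 [ 0.00327976  0.99706489 -0.07587907  0.00965439] (array([ -2.3,  -1.3, 111.4]), np.float64(-0.0), array([428.9, 381.2, 139.4]), np.float64(-8.7), array([ 0.53,  0.51,  1.49, -0.02,  1.14,  0.69])) [array([388.47450017, 247.83248702])]
```

View pics/w11.png

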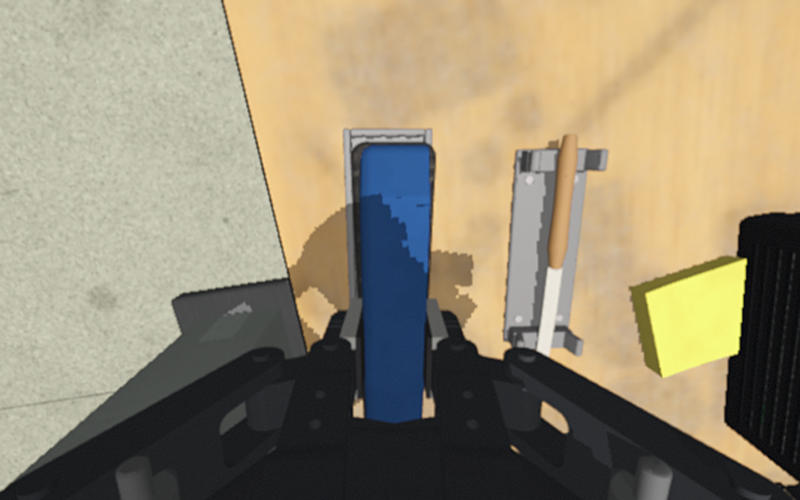

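Run:
```python
from h import *
c=eyes.capture("wrist");s=sense();M=rot(s["ee_rot"]);print(s["eef_pos"],M[:,2])
for n,u,v,z in (("tray end",388.5,129,14),("tray inner end",388.5,144,14),("tray left edge v200",345.5,200,14),("trayleft v290",350,290,14),("stapler end top",396,143,160),("same, base",396,143,120)):
    p=p2w(c,(u/1.25,v/1.25),z); print(n,p.round(1),(M.T@(p-s["eef_pos"])).round(1))
```

```text
[429.03634977 381.29988157 139.57431146] [ 0.01901693 -0.00776299 -0.99978902]
tray end [441.8 462.2  14. ] [ -2.1 -82.5 125.2]
tray inner end [440.3 452.8  14. ] [ -2.2 -73.  125.2]
tray left edge v200 [404.9 420.5  14. ] [-32.3 -35.7 124.8]
trayleft v290 [395.9 354.4  14. ] [-31.2  31.  125.1]
stapler end top [440.7 448.9 160. ] [  1.7 -68.5 -20.7]
same, base [442. 450. 120.] [  2.  -69.9  19.3]
```

Request:
{"api": "move_arm", "payload": {"rows": [[[-4,-0.5,0,0,-1],[-4,-0.5,40,0,-1],[-4,-0.5,80,0,-1],[-4,-0.5,100,0,-1],[-4,-0.5,108,0,-1],[-4,-0.5,110.5,0,-1],[-4,-0.5,110.5,0,-1]]]}}

```text
time_s: 26.52
eef_pos: [427.6, 381.7, 29.8]
ee_rot: [0.003, 0.997, -0.076, 0.01]
force: [-0.4, 0.7, -1.5]
grip_width: 0.245
```

Run:
```python
from h import *
s=sense();print(s["eef_pos"],s["force"],s["wrist_torque"],s["ee_rot"])
```

```text
[427.6002928  381.71704383  29.79670021] [-0.42231886  0.71906796 -1.5084939 ] [-0.01188092  0.03848215  0.03979276] [ 0.00278199  0.99704915 -0.07601879  0.01031478]
```

Not yet in contact (about 1.3 mm left); lower a little, release and rise.

Request:
{"api": "move_arm", "payload": {"rows": [[[0,0,1.3,0,-1],[0,0,1.8,0,-1],[0,0,1.8,0,-0.7],[0,0,1.8,0,-0.3],[0,0,1.8,0,0],[0,0,1.8,0,0],[0,0,-20,0,0],[0,0,-70,0,0],[0,0,-120,0,0],[0,0,-170,0,0],[0,0,-190,0,0],[0,0,-190,0,0]]]}}

```text
time_s: 28.02
eef_pos: [424.1, 383.3, 221.0]
ee_rot: [0.002, 0.997, -0.076, 0.011]
force: [0.2, -0.0, -1.1]
grip_width: 0.503
```

Run:
```python
from h import *
c=eyes.capture("wrist");s=sense();cv2.imwrite("pics/w12.png",cv2.resize(c["color"],None,fx=1.25,fy=1.25,interpolation=cv2.INTER_CUBIC))
print(s["time_s"],s["eef_pos"])
t=eyes.capture("top");crop(t,"top2",170,165,290,85,2.75)
```

```text
28.075 [423.7094638  383.00335785 219.38149213]
```

View pics/w12.png

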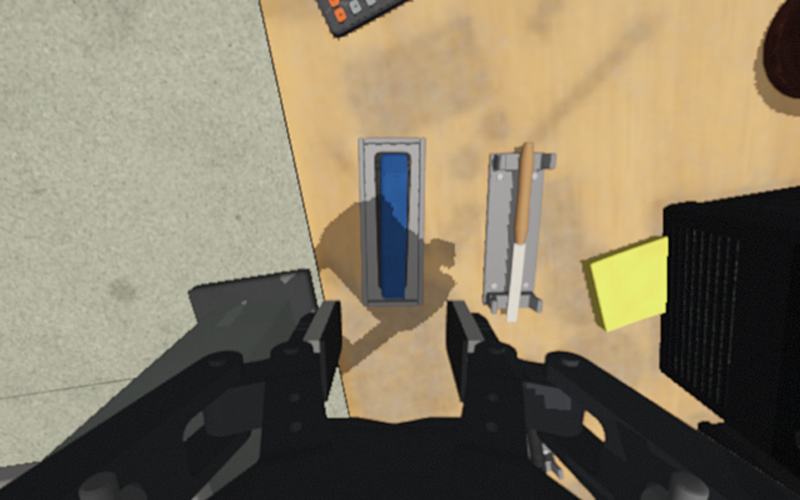

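```bash
python3 -c "
from rig import ctrl,sense
s=sense();print(s['time_s'],s['force'],s['dq'].round(3));print(ctrl.finish_job())"
```

```text
28.125 [ 0.20203746  0.25070439 -0.1929518 ] [ 0.002  0.015  0.01   0.     0.001 -0.002]
the job is handed in; nothing more can be done
None
```

All four items are in their holders, placed in the order asked, and the job was handed in at 28 s with the arm raised clear. I handled nothing else, and the brown ring was left alone.

- **Pot:** it stands upright in the grey ring, about 1.5 mm off centre by the wrist camera. I saw it still upright in a later picture, while fetching the marker pen.
- **Spatula:** it lies across both cradles of the longer rest, overhanging about the same at each end. The last picture suggests it is up to about 2.5 mm to one side and less than about 1° off straight.
- **Marker pen:** it lies straight and centred across both cradles of the shorter rest.
- **Stapler:** it sits flat in the tray, with side gaps equal to within about 2 mm. The gripper hid its far end, so I could not see the gap there.

The wrist and overhead cameras disagreed by 2–5 mm. I used the wrist camera to line up each placement. I had used all 16 picture views by the end, so I took a final overhead picture but did not look at it. By then the tool had also tilted about 1° from vertical.

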